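Reset and start the bench extractor

TASK

The dust extractor has tripped: with the fingertips, gently press the square reset key fully in and let it spring back up, then gently push the broad mushroom-headed start button all the way down, where it stays, and draw back clear. Do not touch the slim test plunger or its box, and leave the jar, can, mug and screwdriver where they are; nothing is to be gripped or lifted.

Things in the scene. Friction and masses are not known exactly. Their poses are not given: they have to be found in the camera images.
- reset_station: Control box with the square reset key. Its box is grey sheet steel, 76 x 76 mm and 50 mm high (plus a 100 x 60 mm foot plate, 4 mm thick, long along the box's x), screwed to the bench, with a 6 mm high aluminium trim round the button on its top. The three boxes stand in a row in any order, centres at least 150 mm apart, each turned up to 0.4 rad. Origin: centre of the box's underside on the bench; z up.
- reset_key_top (a point): Centre of the top face of the reset key: a square black plastic key, 32 x 32 mm, flat top 72 mm above the bench and 16 mm above its trim when up. Moves with the key.
- reset_key (a joint): Travel of the reset key, straight down, m: 0 up, 0.008 bottomed. Springs back when let go; needs about 1 N to start and 5 N at the bottom. Counts as pressed beyond 0.005.
- start_station: Control box with the mushroom-headed start button; the box is as for the reset key's.
- start_button_top (a point): Centre of the top face of the start button: a round black plastic mushroom head, 44 mm across and 14 mm thick on a 22 mm steel stem, flat on top over the middle 34 mm, top 82 mm above the bench when up. Moves with the button.
- start_button (a joint): Travel of the start button, straight down, m: 0 up, 0.010 bottomed. It has no spring: it slides under a steady 3.5 N or so and stays where it is left. Counts as down beyond 0.007.
- test_station: Control box with the slim round test plunger, which must not be touched; the box is as for the reset key's.
- test_plunger_top (a point): Centre of the top face of the test plunger: a black plastic rod 16 mm across, top 86 mm above the bench.
- test_plunger (a joint): Travel of the test plunger, straight down, m: 0 up, 0.008 bottomed; springy.
- screw_jar: Loose clear jar with a steel cap, 36 mm across, 70 mm high, standing between two of the boxes. Origin: centre of its underside.
- oil_can: Loose grey can with a paper label, 34 mm across, 90 mm high, standing between two of the boxes. Origin: centre of its underside.
- screwdriver: Loose screwdriver, 190 mm long, lying on the bench beyond the boxes. Origin: middle of its underside; its x axis runs from handle to tip.
- mug: Loose white mug, 76 mm across, 88 mm high, standing to the right of the boxes. Origin: centre of its underside.
Things that resemble listed ones, but are neither listed nor needed, are in the scene too. What is shaped like the reset_station but brown or green is not meant.

How it is judged:
On the way, in this order (a step that is already met when the one before it is completed fails the run):
1. the square reset key is pressed in (value of joint reset_key above 0.005 m), for 0.05 s.
2. the reset key has sprung back up while the start button is still up (value of joint reset_key below 0.0015 m and value of joint start_button below 0.004 m), for 0.1 s.
3. the start button is pushed down (value of joint start_button above 0.007 m), for 0.2 s.
At the end, for the whole second after the job is handed in: The start button stays down (more than 7 mm of its 10 mm), the reset key and the test plunger are up (within 1.5 mm), and the jar, can, screwdriver and mug are within 15 mm of where they began (value of joint start_button above 0.007 m and value of joint each of reset_key, test_plunger below 0.0015 m and distance of each of screw_jar, oil_can, screwdriver, mug from where it was at the start of the episode below 0.015 m); the robot touches nothing.
It fails at once if the test plunger or its box is touched (contact force between test_station and the fingers above 0.5 N or contact force between test_station and the arm above 0.5 N or value of joint test_plunger above 0.0015 m).
It fails at once if the reset key, start button or their boxes are pushed harder than 30 N (contact force between any of reset_station, start_station and the fingers above 30 N or contact force between any of reset_station, start_station and the arm above 30 N).
It fails at once if the jar, can, screwdriver or mug is displaced by more than 15 mm, lifted or tipped over (distance of any of screw_jar, oil_can, screwdriver, mug from where it was at the start of the episode above 0.015 m or angle between any of screw_jar, oil_can, mug's own z axis and vertical above 0.3 rad).
It also fails if it takes over 37 s, if anything falls off the work surface, if the arm or the gripper's body presses on something with over 40 N, if the wrist force passes 120 N, or if a joint passes its speed limit or range.

ROBOT

A 6-joint arm with a two-finger parallel gripper is mounted at the origin on the work surface. World frame = base frame: x ahead of the robot, y to its left, z up, the work surface at z = 0. Lengths are in m, angles in rad, forces in N, time in s.
With the tool pointing down it reaches from about 0.375 to 0.975 m from the base axis. Payload 3.8 kg.
Tool frame: the origin (TCP) lies midway between the tips of the shut fingers; the grasp point (between the pads) lies 19 mm behind it; x points along the fingers, y is the direction in which the jaws open and shut, and the axes are right-handed (so a half turn about x gives the same grasp; the last joint's range is limited). The gripper opens to 88 mm and grips with 3 to 60 N. Pads are 18 mm wide; open, the fingers measure 123 mm over their backs; the gripper's body (75 mm by 187 mm) begins 45 mm behind the grasp point.
Start: joints at [-1.385, 0.264, 1.604, -0, 1.274, -0.037], TCP at [0.149, -0.658, 0.239] pointing down, gripper open.
Joint ranges: [-2.63, 2.63], [-0.94, 2.18], [0.31, 2.57], [-1.31, 4.45], [0, 2.66], [-2.55, 2.55]. Speed limits (rad/s): [2.57, 2.57, 3.14, 3.14, 3.14, 3.14].

INTERFACE

Orientations are given as a rotation vector (axis times angle).
In Python, from cell import manip, inverse_kinematics, cams, order gives the robot as it stands. Calls block until the motion is done:
- manip.move_pose(position, orientation): joint-space move of the TCP to a pose.
- manip.move_linear(position, rate=0.15, rot=None): straight line of the TCP; rot=None keeps the orientation; rate is the mean speed in m/s.
- manip.set_joints(angles): joint-space move.
- manip.set_gripper(opening, force=None): finger opening in m; force is the grip in N (None keeps the last); returns when the fingers have stopped.
- manip.dwell(seconds).
- inverse_kinematics(position, orientation): joint angles nearest the present ones, or None.
- manip.state(): the state.
- cams.capture(name): name is "side" or "top" or "wrist"; returns a dict with "image" (420x560x3 uint8, blue, green, red), "z_map" (420x560 float32, m along the optical axis (not along the pixel's ray), 0 where there is no reading), "intrinsics" (3x3 intrinsics, pixels), "position" and "orientation" of the camera in the world; the wrist camera has in their place "T_tool_cam" (4x4, takes a point from camera to tool coordinates, whose origin is the TCP and whose axes are the tool frame's). Camera axes: x right, y down, z forward; pixel columns grow to the right and rows downward; lengths in m; the calibration is good to about 2 mm. A picture is of the moment at which its call begins: read the wrist's pose just before it.
A pose or a line that the arm cannot do raises manip.IKError and nothing moves.
- order.close_job(): hands the job in, once; it reports no verdict.
The state is a dict: "clock": time; "joint_pos": joint angles; "joint_velocities": joint speeds; "tau": joint torques, N m; "tool_pos": TCP position; "tcp_rot": TCP orientation; "contact_force": force on the tool from outside, world axes, zero at the start; "moment": the same for the moment, N m; "gripper_width": finger opening in m.
Only numpy, scipy, OpenCV 4.12 (cv2) and the standard library are available. Lean on these libraries where they do the work, as an engineer would, in place of code of your own. Each camera call takes 0.05 s, during which the arm holds its last target. There are 200 camera calls.

## Working session

There is one attempt and no reset: what is moved stays moved. The work goes in short steps, each a Python script; the robot and the scene stay as the last script left them, time stands still between calls to the robot, and variables do not carry over. Pictures are saved under pics/ and viewed, about 8 in all and at most 12, crops included, and the job is handed in when it is done.

```bash
mkdir -p pics; ls; python3 - <<'E'
from cell import manip,cams
import cv2,numpy as np,pickle
s=manip.state();print(s)
d={n:cams.capture(n) for n in("top","side")}
pickle.dump(d,open("d.pkl","wb"))
for n in d:
    cv2.imwrite(f"pics/{n}.png",cv2.resize(d[n]["image"],(800,600)));print(n,d[n]["position"],d[n]["orientation"],d[n]["intrinsics"])
E
```

```text
pics
{'clock': 0.0, 'joint_pos': array([-1.38487942e+00,  2.64763907e-01,  1.60538179e+00, -2.16900671e-05,
        1.27370893e+00, -3.68711524e-02]), 'joint_velocities': array([ 0.00067979,  0.00028473, -0.00084815, -0.00245694, -0.00018794,
       -0.00208683]), 'tau': array([-8.62294564e-04, -5.02116823e+01, -3.56877315e+01,  7.28524011e-02,
        2.93580804e-02, -1.56734168e-04]), 'tool_pos': array([ 0.1490178 , -0.6576054 ,  0.23737656]), 'tcp_rot': array([ 2.10438308,  0.23780615, -2.10478351]), 'contact_force': array([ 0.2113971 , -0.04622012, -0.12919076]), 'moment': array([-0.02168163, -0.02870089,  0.00864141]), 'gripper_width': 0.08836172468478072}
top [ 0.40915006 -0.12146905  0.85769822] [-2.11287856  2.12009346 -0.17652659] [[387.16281617   0.         280.23862824]
 [  0.         387.16281617 202.00008807]
 [  0.           0.           1.        ]]
side [0.04853148 0.59268038 1.04255621] [-0.80135298  2.62260425 -0.99766026] [[510.94917425   0.         282.10542443]
 [  0.         510.94917425 202.6232646 ]
 [  0.           0.           1.        ]]
```

View pics/top.png

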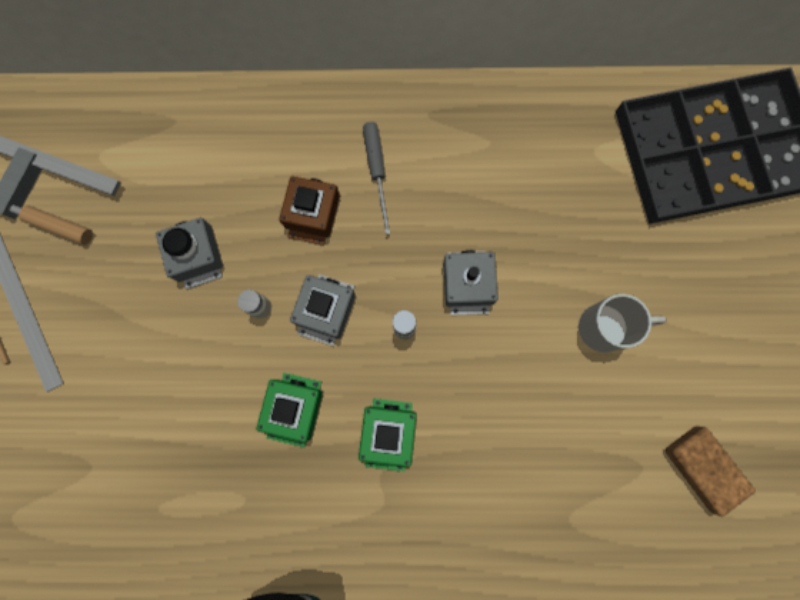

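View pics/side.png

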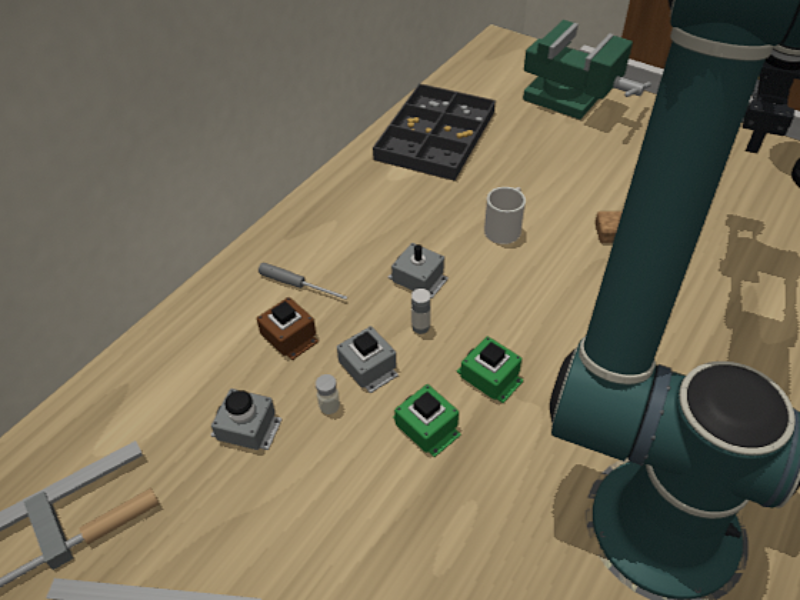

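Top view (800x600 picture): the grey box with the square key is at (319,304). Its look-alikes, brown at (307,200) and green at (286,411) and (388,437), are ruled out by colour. The mushroom button is at (179,241), the test plunger at (472,275). The side view agrees with this. Next I compute positions and take an enlarged crop.

```bash
cat > h.py <<'E'
import numpy as np,cv2
from scipy.spatial.transform import Rotation as R
def world(c,u,v,z=None,T=None):
    """pixel to world, from the depth map or on the plane of height z"""
    Rm,p=(R.from_rotvec(c["orientation"]).as_matrix(),np.array(c["position"])) if T is None else (T[:3,:3],T[:3,3])
    r=Rm@np.linalg.inv(c["intrinsics"])@[u,v,1]
    d=(z-p[2])/r[2] if z is not None else np.median(c["z_map"][int(v)-1:int(v)+2,int(u)-1:int(u)+2])
    return p+d*r
E
python3 - <<'E'
import pickle,cv2,numpy as np
from h import *
d=pickle.load(open("d.pkl","rb"));s=.7
pts={"reset":(319,304,.072),"start":(178,240,.082),"test":(472,272,.086),"jar/can1":(250,301,.07),"can2":(404,321,.09)}
for k,(u,v,z) in pts.items():
    print(k,world(d["top"],u*s,v*s).round(4),world(d["top"],u*s,v*s,z).round(4))
for k,(u,v,z) in {"reset":(366,343,.072),"start":(238,400,.082)}.items():
    print("side",k,world(d["side"],u*s,v*s).round(4),world(d["side"],u*s,v*s,z).round(4))
im=d["top"]["image"][140:250,100:250];cv2.imwrite("pics/crop.png",cv2.resize(im,None,fx=5,fy=5,interpolation=cv2.INTER_CUBIC))
E
```

```text
reset [0.5338 0.0101 0.0717] [0.5338 0.0101 0.072 ]
start [0.6278 0.2174 0.0822] [0.6279 0.2175 0.082 ]
test [ 0.5767 -0.2096  0.086 ] [ 0.5767 -0.2096  0.086 ]
jar/can1 [0.5391 0.111  0.0694] [0.539  0.1109 0.07  ]
can2 [ 0.5064 -0.1126  0.0894] [ 0.5064 -0.1126  0.09  ]
side reset [0.5329 0.0158 0.0739] [0.5338 0.0147 0.072 ]
side start [0.6278 0.2231 0.084 ] [0.629  0.2223 0.082 ]
```

View pics/crop.png

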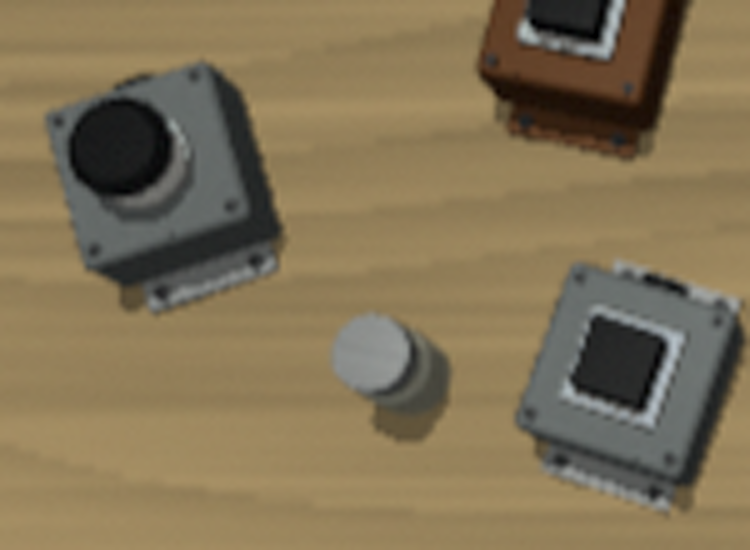

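The crop confirms it: grey box with the black square key at crop (622,362), mushroom head at (120,147), jar between them at (370,355). Heights match. The side view differs by about 5 mm in y, so I'll take a close wrist look.

```bash
python3 - <<'E'
from cell import manip,cams,inverse_kinematics
import pickle
from h import *
manip.set_gripper(0.0)
rots=[]
for sgn in (1,-1):
    M=np.array([[0,0,-1],[0,sgn,0],[-1,0,0]]).T.astype(float)
    M=np.column_stack([[0,0,-1],[0,sgn,0],np.cross([0,0,-1],[0,sgn,0])])
    r=R.from_matrix(M).as_rotvec(); q=inverse_kinematics([.534,.012,.2],r); print(sgn,q)
    if q is not None: rots.append((np.abs(q-manip.state()["joint_pos"])[1:].max(),r))
r=min(rots,key=lambda t:t[0])[1]; np.save("rot.npy",r)
manip.move_pose([.534,.012,.2],r)
s=manip.state();c=cams.capture("wrist")
T=np.eye(4);T[:3,:3]=R.from_rotvec(s["tcp_rot"]).as_matrix();T[:3,3]=s["tool_pos"]
pickle.dump((c,T@c["T_tool_cam"]),open("w1.pkl","wb"))
cv2.imwrite("pics/w1.png",c["image"]);print(s["clock"],s["tool_pos"],s["gripper_width"],s["contact_force"],s["tcp_rot"])
E
```

```text
1 [-2.41662171e-02  2.59174703e-02  1.94790581e+00 -4.44089210e-16
  1.16776938e+00 -1.59496254e+00]
-1 [-2.41662171e-02  2.59174703e-02  1.94790581e+00 -4.44089210e-16
  1.16776938e+00  1.54663011e+00]
4.1333 [0.53419341 0.01134429 0.20007527] 0.00041473055045283726 [-0.19671837  0.43163697  1.16019188] [ 7.62114134e-04  1.57061436e+00 -1.05527825e-03]
```

View pics/w1.png

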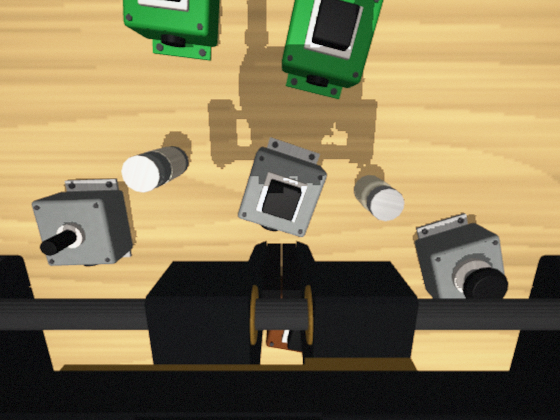

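The wrist view shows the grey reset key at (283,199), the mushroom head at (486,284) on the right and the test plunger at (60,240) on the left.

```bash
python3 - <<'E'
import pickle
from h import *
c,T=pickle.load(open("w1.pkl","rb"))
for k,u,v,z in(("reset",283,199,.072),("start",486,283,.082)): print(k,world(c,u,v,None,T).round(4),world(c,u,v,z,T).round(4))
E
```

```text
reset [0.5352 0.0129 0.0707] [0.5349 0.0129 0.072 ]
start [0.6202 0.2167 0.0814] [0.6199 0.2163 0.082 ]
```

The three measurements agree within about 5 mm, well within the key's size. I press it in small steps and watch the force.

```bash
cat >> h.py <<'E'
def press(m,x,y,top,travel,fmax):
    m.move_linear([x,y,top+.012],.1); m.dwell(.2)
    f0=m.state()["contact_force"][2]; z=top+.004
    while z>top-travel-.0025:
        z-=.0015; m.move_linear([x,y,z],.02); m.dwell(.05); s=m.state()
        print(round(z,4),s["tool_pos"][2].round(4),(s["contact_force"][2]-f0).round(2),round(s["clock"],2))
        if s["contact_force"][2]-f0>fmax: break
    m.dwell(.25); s=m.state(); print("held",s["tool_pos"].round(4),(s["contact_force"]).round(2))
E
python3 - <<'E'
from cell import manip
from h import *
press(manip,.5345,.0125,.072,.008,8)
manip.move_linear([.5345,.0125,.09],.06);manip.dwell(.2)
manip.move_linear([.5345,.0125,.17],.15);s=manip.state();print(s["clock"],s["tool_pos"],s["contact_force"])
E
```

```text
0.0745 0.0745 -0.55 6.37
0.073 0.073 -0.03 6.67
0.0715 0.0717 0.29 6.97
0.07 0.0702 2.22 7.27
0.0685 0.0687 2.49 7.57
0.067 0.0672 2.95 7.87
0.0655 0.0656 4.34 8.17
0.064 0.0644 6.6 8.47
0.0625 0.0642 15.12 8.77
held [0.5349 0.0125 0.0642] [-3.22  0.37 14.87]
10.5083 [0.53402216 0.01252316 0.16939767] [ 0.12047825 -0.80045916 -0.73850752]
```

The key bottomed at z = 0.064 with 15 N and was released. Next I go above the start button and look from close by.

```bash
python3 - <<'E'
from cell import manip,cams
import pickle
from h import *
manip.move_pose([.624,.218,.17],np.load("rot.npy"))
s=manip.state();c=cams.capture("wrist")
T=np.eye(4);T[:3,:3]=R.from_rotvec(s["tcp_rot"]).as_matrix();T[:3,3]=s["tool_pos"]
pickle.dump((c,T@c["T_tool_cam"]),open("w2.pkl","wb"))
cv2.imwrite("pics/w2.png",c["image"]);print(s["clock"],s["tool_pos"])
E
```

```text
11.4083 [0.62319388 0.21695207 0.16897451]
```

View pics/w2.png

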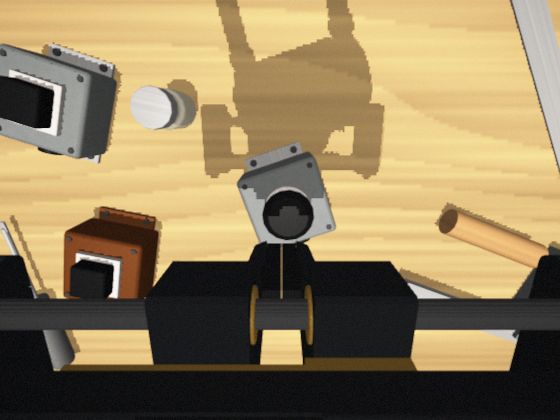

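The wrist view shows the mushroom head centred at (289,215), just ahead of the fingertips at (281,245), with the jar undisturbed at (153,107).

```bash
python3 - <<'E'
from cell import manip
import pickle
from h import *
c,T=pickle.load(open("w2.pkl","rb"));p=world(c,289,215,.082,T);print(p,world(c,289,215,None,T))
assert np.hypot(*(p[:2]-[.625,.218]))<.01
x,y=(p[:2]+[.626,.219])/2;print(x,y)
press(manip,x,y,.082,.010,9)
manip.move_linear([x,y,.11],.06);manip.dwell(.2)
manip.move_linear([x,y,.2],.15);s=manip.state();print(s["clock"],s["tool_pos"],s["contact_force"])
E
```

```text
[0.62623673 0.22303973 0.082     ] [0.62652201 0.22306291 0.08112642]
0.6261183651323066 0.2210198633509287
0.0845 0.0844 -0.04 13.24
0.083 0.083 -1.15 13.54
0.0815 0.0817 0.97 13.84
0.08 0.0803 1.29 14.14
0.0785 0.0785 1.73 14.44
0.077 0.077 1.47 14.74
0.0755 0.0754 1.38 15.04
0.074 0.0739 1.94 15.34
0.0725 0.0724 2.76 15.64
0.071 0.0724 9.34 15.94
held [0.6262 0.221  0.0724] [-2.07 -1.45  9.26]
17.9417 [0.62557111 0.22084329 0.19917113] [-1.02876149 -0.03950854 -0.43553147]
```

```bash
python3 - <<'E'
from cell import manip,cams,order
import pickle
from h import *
manip.move_linear([.56,.16,.26],.15)
d=pickle.load(open("d.pkl","rb"));s=.7
for n,pp in {"side":{"reset":(366,343),"start":(238,402),"jar":(327,384),"can":(421,297),"test":(418,247)}}.items():
    c=cams.capture(n)
    for k,(u,v) in pp.items(): print(n,k,world(d[n],u*s,v*s).round(4),world(c,u*s,v*s).round(4))
cv2.imwrite("pics/end.png",cv2.resize(c["image"],(800,600)))
s=manip.state();print(s["clock"],s["tool_pos"],s["contact_force"].round(2))
E
```

```text
side reset [0.5329 0.0158 0.0739] [0.5338 0.0147 0.072 ]
side start [0.626  0.2254 0.0828] [0.6321 0.2214 0.0726]
side jar [0.5375 0.1157 0.0708] [0.5378 0.1154 0.0702]
side can [ 0.5057 -0.1103  0.0881] [ 0.5046 -0.1086  0.0903]
side test [ 0.5806 -0.214   0.0837] [ 0.5792 -0.2119  0.0861]
18.8667 [0.55996649 0.1602518  0.25906032] [0.25 0.64 0.15]
```

View pics/end.png

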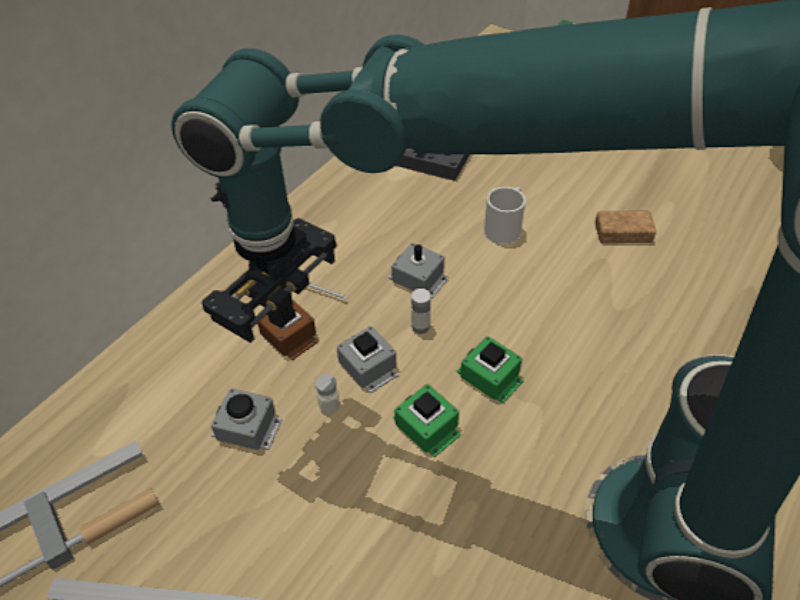

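The side view shows the mushroom head lower at (239,405), the reset key up at (366,343), the loose items in place and the arm clear in the air. The start button has dropped 10 mm, from 0.083 to 0.073.

```bash
python3 -c "
from cell import order
print(order.close_job())"
```

```text
the job is handed in; nothing more can be done
None
```

I pressed the square reset key on the grey box fully in and let it spring back. Then I pushed the mushroom start button all the way down, drew the arm clear and handed the job in; it gives no verdict.

- **Reset key:** it bottomed at a fingertip height of 0.064 m with about 15 N. In the last picture it is back up, at 0.072 m.
- **Start button:** it bottomed with about 9 N and has stayed down, with its top at 0.073 m (0.082 m when up).
- **Test plunger and loose items:** the plunger's top reads 0.086 m, so it is up. The jar, can and mug look unmoved in the last side view. The arm hides most of the screwdriver there, but its visible tip has not moved.
- **Time:** the last clock reading, just before handing in, was about 18.9 s of the 37 s allowed.

The camera views disagreed by up to about 8 mm on the button positions. That was within the size of the buttons, so I took a close wrist look before each press and used a compromise of the readings.

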